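# Reload the tape dispenser's spindle

## Task

The tape dispenser is empty: lift its spindle out by the handle and push it slowly and straight through the three fresh rolls standing in the rack, by feel, until they are packed up against its flange and both spring catches have snapped out beyond the last roll. Lift the three rolls off together on the spindle and hang it back in the dispenser's two slots, lowering it gently until it rests, then let go. Never press the spindle against rolls, rack or dispenser harder than 15 N, and leave the other things on the desk alone.

Things in the scene. Friction and masses are not known exactly. Their poses are not given: they have to be found in the camera images.
- spindle: Grey tape spindle, 193 mm long, 0.13 kg, hung empty in the dispenser at first. Its y axis runs from handle to tip; origin on the axis in the flange's face where rolls butt. Along y in mm: near journal -32 to -5 (12 mm dia), flange -5 to 0 (38 dia), barrel 0 to 80 (22 dia), cone to 90, far journal to 110 (12 dia), tapered tip to 116.
- spindle_grip (a point): Point on the spindle's axis at y = -55 mm in the middle of its handle: a flat-sided grip from y = -77 to -32 mm, 16 mm wide in x, from 13 mm below to 9 mm above the axis. Take it here from above, fingers closing along the spindle's x.
- catch_backs (a point): Point on the spindle's axis at y = 62 mm, at the square backs of two spring catches that stick out 16 mm from the axis at its sides (+x, -x) and slope down to the barrel by y = 80 mm. A roll coming from the tip presses them in (2 to 6 N of push each, then less drag); once past they snap out and keep it on. Three rolls take 60 mm, so 2 mm of play.
- spindle_tip (a point): Tip of the spindle on its axis, 116 mm beyond the flange's face.
- roll1: One of three alike rolls of paper tape, 52 mm outside, 26 mm bore, 20 mm wide, about 45 g, standing on edge loose in the rack's groove; any of the three may be first. Origin at its centre, its y axis is the axis of its bore.
- roll2: Another of the three alike rolls, see roll1.
- roll3: Another of the three alike rolls, see roll1.
- rack: Fixed wooden rack: block 160 mm long (y), 80 wide (x), with a groove 56 mm wide, its floor 16 mm and its side walls 42 mm above the desk. Origin on the desk under the middle of its open end, where the spindle enters; y points into the rack. First roll's near face 4 to 7 mm in, last one's far face 72 to 75 mm in, small gaps between.
- row_axis (a point): Line of the rolls' axes at the rack's open end, 42 mm up. Behind the rolls a clamped end board (8 mm thick, 61 high, a 40 mm slot open at the top lets the spindle through and out) stops the row. Its face is anywhere 78 to 102 mm in and is not measured: the spindle drags the rolls up to it, and with all home the flange is 60 mm before it, felt as a hard stop.
- dispenser: Fixed black tape dispenser: base 132 mm (y) by 105, 14 thick; two cheeks 8 mm thick, 74 high, centred 59.5 mm either side of the origin along y; cutter bar between them on the robot's side, 50 mm high, 44 to 56 mm from the spindle's axis. Origin on the desk under the middle between the slots; y runs along the hung spindle from handle to tip.
- seat (a point): Where the hung spindle's origin belongs: in the dispenser's frame x = 0, y = -40.5 mm (6 mm either way still fits), 62 mm above the desk. The journals lie in a slot in each cheek, 15 mm wide with a 31 mm lead-in at the top, floor 56 mm above the desk; the handle stays outside the cheek at -y.
- pencil_cup: Wooden pencil cup with pencils, 72 mm dia, 90 mm high (pencils to 180 mm), loose; origin under its centre. Leave alone.
- cactus_pot: Small cactus in a clay pot, 68 mm dia, 106 mm high, loose; origin under its centre. Leave alone.
There are look-alikes about, which are no part of the job. What is shaped like the dispenser but purple or yellow is not meant. What is shaped like the roll3 but yellow is not meant.

How it is judged:
On the way, in this order (a step that is already met when the one before it is completed fails the run):
1. all three rolls are on the spindle, between its flange and its catches (y of roll1 in the frame of spindle between 0.006 and 0.0545 m and x of roll1 in the frame of spindle between -0.005 and 0.005 m and z of roll1 in the frame of spindle between -0.005 and 0.005 m and y of roll2 in the frame of spindle between 0.006 and 0.0545 m and x of roll2 in the frame of spindle between -0.005 and 0.005 m and z of roll2 in the frame of spindle between -0.005 and 0.005 m and y of roll3 in the frame of spindle between 0.006 and 0.0545 m and x of roll3 in the frame of spindle between -0.005 and 0.005 m and z of roll3 in the frame of spindle between -0.005 and 0.005 m), for 0.2 s.
2. the three rolls are lifted clear of the rack together on the spindle (all of step 1 and height (world z) of each of roll1, roll2, roll3 above 0.095 m), for 0.2 s.
At the end, for the whole second after the job is handed in: The spindle hangs at rest in both slots of the dispenser (axis 57 to 65.5 mm up, within 5 mm sideways and 10 mm lengthwise of its place, within 0.06 rad of the dispenser's y axis) with all three rolls on its barrel between flange and catches (centres 6 to 54.5 mm from the flange's face), released (all of step 1 and x of spindle in the frame of dispenser between -0.005 and 0.005 m and y of spindle in the frame of dispenser between -0.0505 and -0.0305 m and z of spindle in the frame of dispenser between 0.057 and 0.0655 m and angle between the y axis of spindle and the y axis of dispenser, either way round below 0.06 rad and linear speed of spindle below 0.02 m/s and linear speed of each of roll1, roll2, roll3 below 0.03 m/s); the robot touches nothing.
It fails at once if the spindle is pressed against a roll, the rack or the dispenser with more than 16 N (contact force between spindle and roll1 above 16 N or contact force between spindle and roll2 above 16 N or contact force between spindle and roll3 above 16 N or contact force between spindle and rack above 16 N or contact force between spindle and dispenser above 16 N).
It fails at once if the pencil cup or the cactus is moved by more than 15 mm (distance of any of pencil_cup, cactus_pot from where it was at the start of the episode above 0.015 m).
It also fails if it takes over 64 s, if anything falls off the work surface, if the arm or the gripper's body presses on something with over 40 N, if the wrist force passes 120 N, or if a joint passes its speed limit or range.

## Robot

A 6-joint arm with a two-finger parallel gripper is mounted at the origin on the work surface. World frame = base frame: x ahead of the robot, y to its left, z up, the work surface at z = 0. Lengths are in m, angles in rad, forces in N, time in s.
With the tool pointing down it reaches from about 0.325 to 0.9 m from the base axis. Payload 3.5 kg.
Tool frame: the origin (TCP) lies at the very end of the fingers, on their centre line; the grasp point (between the pads) lies 19 mm behind it; z points along the fingers, y is the line along which they close (so a half turn about z gives the same grasp; the last joint's range is limited). The gripper opens to 85 mm and grips with 20 to 120 N. Pads are 22 mm wide; open, the fingers measure 114 mm over their backs; the gripper's body (76 mm by 85 mm) begins 54 mm behind the grasp point. The pads swing forward as they close: fully open they stand 13 mm farther back than shut.
Start: joints at [-1.327, 0.276, -0.026, 1.268, 0, 1.467], TCP at [0.212, -0.588, 0.231] pointing down, gripper open.
Joint ranges: [-3.12, 3.12], [-0.85, 1.88], [-1.08, 1.24], [-1.95, 2.15], [-1.57, 1.53], [-3.14, 3.14]. Speed limits (rad/s): [2.57, 2.57, 3.14, 3.14, 3.14, 3.14].

## Interface

Orientations are given as a unit quaternion [w, x, y, z].
In Python, from rig import manip gives the robot as it stands.
- The arm moves only by the tool play_rows, never from a script. Its argument "plan" is a list of rows, each a list of 5 numbers: the closure, from -1 (fully open) to 1 (shut), then the shift along the tool's x, y, z in units of 30 mm (1.0 is 30 mm), then the turn about the tool's z in units of 6 degrees (1.0 is 6 degrees). A call has 1 to 10 rows; each row shifts and turns the commanded pose from where the row before left it, along the tool's axes as they then stand; what a row does not reach is not made up. A row lasts 1/12 s, in which the tool goes at most 41.7 mm and 7.16 degrees, less where a joint would pass 70% of its speed; a pose out of reach is approached as far as the arm can. A call is refused whole if a number of a shift passes 1 or a number of a turn 1, either way. A call with a gripper value outside its range is refused whole. The fingers move at their own pace and stop on an object; the grip force is fixed at half the most. Time passes only in rows, so rows that do not move let the fingers close. It gives the time, the measured TCP pose, the force, the opening and the grip force at its end, in the units of the state.
- manip.get_obs(): the state, without advancing time (a new reading comes with each control period).
- manip.capture(name): name is "side" or "top" or "wrist"; returns a dict with "frame" (384x512x3 uint8, red, green, blue), "vertical_fov" (degrees; the focal length in pixels is half the picture's height over the tangent of half this angle, whatever the lens; pixels are square), "cx", "cy" (the principal point, pixels), "rvec" (rotation vector, rad) and "tvec" (3), from world to camera coordinates, as OpenCV has them. Camera axes: x right, y down, z forward; pixel columns grow to the right and rows downward; lengths in m; the calibration is good to about 2 mm. The wrist camera is an equidistant fisheye: a pixel r from the principal point sees the ray r / f radians off the axis. A picture is of the moment at which its call begins. There is no depth.
- manip.finish_job(): hands the job in; it is judged then, once.
The state is a dict: "time": time; "joints": joint angles; "qvel": joint speeds; "tau": joint torques, N m; "ee_pos": TCP position; "orientation": TCP orientation; "ft_force": force on the tool from outside, world axes, zero at the start; "wrist_torque": the same for the moment, N m; "finger_gap": finger opening in m; "grip_force": force on a finger pad.
Only numpy, scipy, OpenCV 4.12 (cv2) and the standard library are available. Lean on these libraries where they do the work, as an engineer would, in place of code of your own. Each camera call takes 0.05 s, during which the arm holds its last target. There are 200 camera calls.

## Working session

There is one attempt and no reset: what is moved stays moved. The work goes in short steps, Python scripts to look and compute and a tool call to move; the robot and the scene stay as the last step left them, time stands still between calls to the robot, and variables do not carry over. Pictures are saved under pics/ and viewed, at most 11 in all, crops included, and the job is handed in when it is done.

Besides the shell and the picture viewer there is one more tool, called after ">>>" as a command line: name --pt "numbers of a row" for each row, then --argument value for the rest. play_rows: Moves the arm, as the interface text tells. Its arguments: {"type":"object","properties":{"plan":{"type":"array","items":{"type":"array","items":{"type":"number"}}}},"required":["plan"]}

```bash
mkdir -p pics; cat > h.py <<'E'
import numpy as np, cv2
from rig import manip
def cap(n,save=None):
    c=manip.capture(n); c['f']=192/np.tan(np.radians(c['vertical_fov'])/2)
    c['R']=cv2.Rodrigues(np.array(c['rvec'],float))[0]; c['t']=np.array(c['tvec'],float).ravel(); c['fish']=n=='wrist'
    if save: cv2.imwrite(f'pics/{save}.png',c['frame'][:,:,::-1])
    return c
def ray(c,u,v):
    d=np.array([u-c['cx'],v-c['cy']])
    if c['fish']:
        r=np.hypot(*d); th=r/c['f']; k=np.sin(th)/r if r>1e-9 else 0
        d=np.array([d[0]*k,d[1]*k,np.cos(th)])
    else: d=np.array([d[0]/c['f'],d[1]/c['f'],1])
    return -c['R'].T@c['t'], c['R'].T@d
def onz(c,u,v,z):
    o,d=ray(c,u,v); return o+d*(z-o[2])/d[2]
def proj(c,p):
    q=c['R']@np.array(p)+c['t']
    if c['fish']:
        r=np.hypot(q[0],q[1]); th=np.arctan2(r,q[2]); return np.array([c['cx'],c['cy']])+c['f']*th*q[:2]/r
    return np.array([c['cx'],c['cy']])+c['f']*q[:2]/q[2]
E
python3 - <<'E'
from h import *
import pickle
ims={}
for n in('side','top','wrist'):
    c=cap(n); ims[n]=c; o,d=ray(c,c['cx'],c['cy']); print(n,c['f'],c['cx'],c['cy'],o.round(3),d.round(3))
pickle.dump(ims,open('ims.pkl','wb'))
a=np.hstack([cv2.resize(ims[n]['frame'],(400,300)) for n in('side','top')])
cv2.imwrite('pics/a.png',np.vstack([a])[:,:,::-1])
cv2.imwrite('pics/t.png',cv2.resize(ims['top']['frame'],(800,600))[:,:,::-1])
o=manip.get_obs();print({k:np.round(v,3) for k,v in o.items()})
E
```

```text
side 392.69991829399834 247.8353165217956 192.3855927450275 [ 0.459 -1.058  0.707] [ 0.074  0.833 -0.548]
top 362.2090764909714 253.88085626298184 192.9620547738589 [ 0.484 -0.11   0.872] [ 0.083  0.027 -0.996]
wrist 297.3186396354542 255.8835161256353 184.90599735791773 [ 0.289 -0.559  0.373] [-0.304 -0.108 -0.947]
{'time': np.float64(0.15), 'joints': array([-1.327,  0.277, -0.028,  1.268, -0.   ,  1.467]), 'qvel': array([-0.001, -0.002,  0.004,  0.   , -0.001, -0.001]), 'tau': array([ 0.0000e+00, -4.4606e+01,  2.9564e+01,  1.1000e-02, -0.0000e+00,
       -0.0000e+00]), 'ee_pos': array([ 0.212, -0.587,  0.23 ]), 'orientation': array([-0.001,  0.985,  0.173, -0.   ]), 'ft_force': array([-0.124, -0.506,  1.035]), 'wrist_torque': array([-0.004, -0.005,  0.002]), 'grip_force': np.float64(0.0), 'finger_gap': np.float64(0.086)}
```

View pics/t.png

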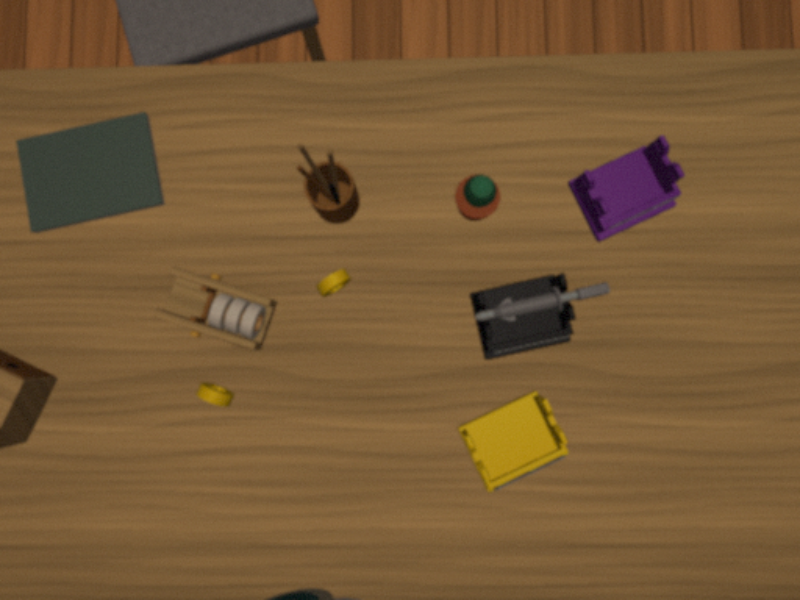

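View pics/a.png

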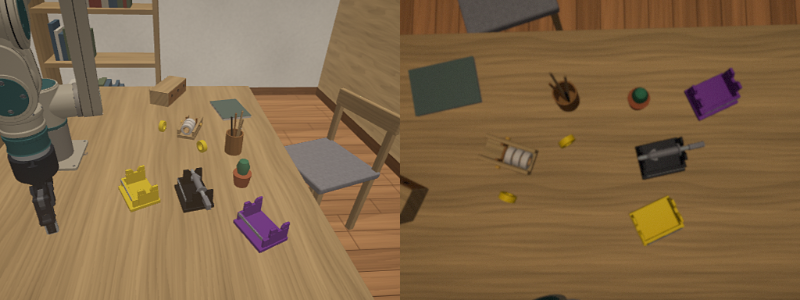

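The top view (800x600) shows three candidate dispensers: black at (525,315) with the grey spindle in it, handle right at (593,290) and tip left at (480,315), purple at (630,188), and yellow at (513,440). Black is the one described. The white rolls stand in the rack at (236,315), with the open end to the right at (268,325). The yellow rolls at (333,283) and (215,395) are look-alikes. I'll confirm this in one enlarged crop.

```bash
python3 - <<'E'
import pickle
from h import *
ims=pickle.load(open('ims.pkl','rb')); f=ims['top']['frame']
a=cv2.resize(f[165:235,290:400],(800,509),interpolation=cv2.INTER_CUBIC)[:300*509//300]
b=cv2.resize(f[165:230,95:185],(400,289),interpolation=cv2.INTER_CUBIC)
a=cv2.resize(f[165:235,290:400],(400,255),interpolation=cv2.INTER_CUBIC)
s=ims['side']['frame']
c=cv2.resize(s[135:185,215:270],(400,364),interpolation=cv2.INTER_CUBIC)[:310]
d=cv2.resize(s[205:275,215:285],(400,400),interpolation=cv2.INTER_CUBIC)[:310]
m=np.vstack([np.hstack([a,b[:255]]),np.hstack([d,c])])
cv2.imwrite('pics/b.png',np.clip(m*1.5,0,255).astype(np.uint8)[:,:,::-1])
# measurements: grey spindle / white rolls masks
hsv=cv2.cvtColor(f,cv2.COLOR_RGB2HSV)
print(f[178:184,340:352].reshape(-1,3)[::9], f[193:200,138:165].reshape(-1,3)[::9])
E
```

```text
[[88 66 41]
 [41 38 35]
 [40 38 37]
 [41 35 37]
 [39 34 32]
 [36 34 33]
 [39 40 34]
 [36 33 31]] [[151 137 116]
 [ 89  78  65]
 [112 102  88]
 [156 141 122]
 [109  95  80]
 [115 103  89]
 [158 145 125]
 [127 111  93]
 [107  96  82]
 [155 141 122]
 [140 124 103]
 [ 95  82  73]
 [154 139 119]
 [150 134 115]
 [ 90  75  62]
 [157 140 122]
 [155 140 120]
 [ 99  81  64]
 [154 140 121]
 [156 143 123]
 [118  99  79]]
```

View pics/b.png

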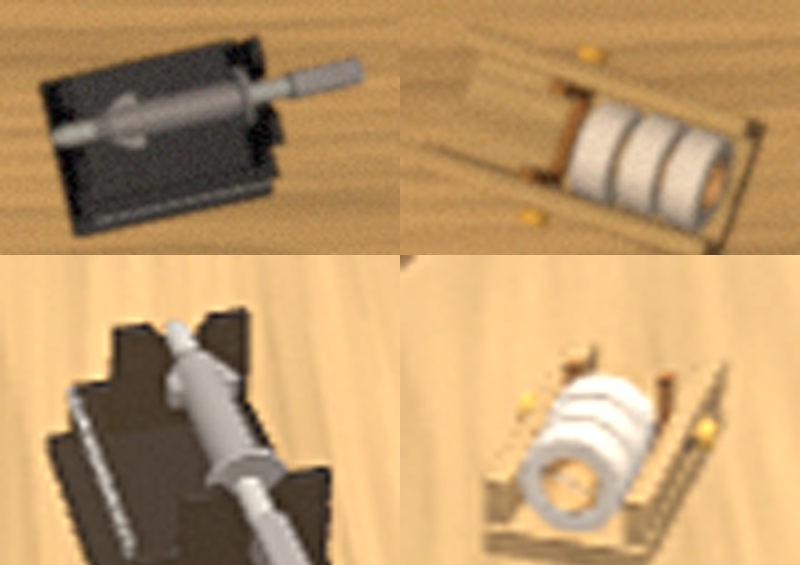

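The crops confirm it: the black dispenser holds the grey spindle with its flange at crop (240,92) and catches at (125,120). The white rolls have the open rack end at crop (735,185), facing the dispenser side.

```bash
python3 - <<'E'
import pickle
from h import *
ims=pickle.load(open('ims.pkl','rb')); c=ims['top']
for n,u,v,z in[('handle end',389,183.7,.065),('flange',356,190.3,.062),('tip',304.3,202.7,.062),('roll nearface c',165.4,206.6,.042),('board',133.7,195.4,.05),
 ('rack corner A',95+355/4.444,165+125/4.444,.042),('rack corner B',95+315/4.444,165+250/4.444,.042),('cup',212,127,.0),('cactus',306,125,.1)]:
    print(n,onz(c,u,v,z).round(4))
f=c['frame'].astype(int)
# yaw estimates
h=onz(c,389,183.7,.065);t=onz(c,304.3,202.7,.062);d=t-h;print(np.linalg.norm(d[:2]),np.degrees(np.arctan2(d[1],d[0])))
A=onz(c,95+355/4.444,165+125/4.444,.042);B=onz(c,95+315/4.444,165+250/4.444,.042);d=A-B
print(np.linalg.norm(d[:2]),np.degrees(np.arctan2(d[1],d[0])),(A+B)/2)
E
```

```text
handle end [ 0.568  -0.3877  0.065 ]
flange [ 0.5546 -0.3154  0.062 ]
tip [ 0.5284 -0.1999  0.062 ]
roll nearface c [0.5246 0.1178 0.042 ]
board [0.5509 0.1893 0.05  ]
rack corner A [0.5555 0.096  0.042 ]
rack corner B [0.4908 0.1164 0.042 ]
cup [0.7213 0.0155 0.    ]
cactus [ 0.6947 -0.2032  0.1   ]
0.19200045654020167 101.91215660109513
0.0678548124072622 -17.503142605911908 [0.52313918 0.10620857 0.042     ]
```

>>> play_rows --pt "-1 1 -0.2 0.2 0" --pt "-1 1 -0.2 0.2 0" --pt "-1 1 -0.2 0.2 0" --pt "-1 1 -0.2 0.2 0" --pt "-1 1 -0.2 0.2 0" --pt "-1 1 -0.2 0.2 0" --pt "-1 1 -0.2 0.2 0" --pt "-1 1 -0.2 0.2 0" --pt "-1 1 -0.2 0.2 0" --pt "-1 1 -0.2 0.2 0"

```text
time: 0.98
ee_pos: [0.4751, -0.4282, 0.1706]
orientation: [-0.0, 0.985, 0.173, -0.0]
ft_force: [-0.5, -0.3, -0.8]
finger_gap: 0.0851
grip_force: 0.0
```

>>> play_rows --pt "-1 0.9 -0.2 0 0" --pt "-1 0.9 -0.2 0 0" --pt "-1 0.9 -0.2 0 0" --pt "-1 0.9 -0.2 0 0" --pt "-1 0 0 0 -1" --pt "-1 0 0 0 -1" --pt "-1 0 0 0 -1" --pt "-1 0 0 0 -1" --pt "-1 0 0 0 -1" --pt "-1 0 0 0 -1"

```text
time: 1.82
ee_pos: [0.5674, -0.3698, 0.1707]
orientation: [-0.001, 0.882, 0.471, -0.0]
ft_force: [-0.2, -0.1, -0.1]
finger_gap: 0.0854
grip_force: 0.0
```

>>> play_rows --pt "-1 0 0 0 -1" --pt "-1 0 0 0 -1" --pt "-1 0 0 0 -1" --pt "-1 0 0 0 -1" --pt "-1 0 0 0 -1" --pt "-1 0 0 0 -1" --pt "-1 0 0 0 -1" --pt "-1 0 0 0 -0.7" --pt "-1 0 0 0 0" --pt "-1 0 0 0 0"

```text
time: 2.65
ee_pos: [0.5674, -0.37, 0.1709]
orientation: [-0.0, 0.63, 0.777, -0.0]
ft_force: [0.3, -0.1, 0.5]
finger_gap: 0.0852
grip_force: 0.0
```

```bash
cat >> h.py <<'E'
from scipy.spatial.transform import Rotation as Ro
def st():
    o=manip.get_obs(); q=o['orientation']; R=Ro.from_quat([q[1],q[2],q[3],q[0]]).as_matrix()
    print('t',round(float(o['time']),2),'p',np.round(o['ee_pos'],4),'yaw',round(np.degrees(np.arctan2(R[1,0],R[0,0])),2),'zaxis',R[:,2].round(3),'F',np.round(o['ft_force'],2),'gap',round(float(o['finger_gap']),4),'grip',o['grip_force'])
    return o,R
E
python3 - <<'E'
from h import *
import pickle
st(); c=cap('wrist'); pickle.dump(c,open('w1.pkl','wb'))
cv2.imwrite('pics/w1.png',cv2.resize(np.clip(c['frame']*1.5,0,255).astype(np.uint8),(800,600))[:,:,::-1])
E
```

```text
t 2.65 p [ 0.5674 -0.37    0.1709] yaw 101.96 zaxis [-0.001  0.    -1.   ] F [ 0.31 -0.08  0.52] gap 0.0852 grip 0.0
```

View pics/w1.png

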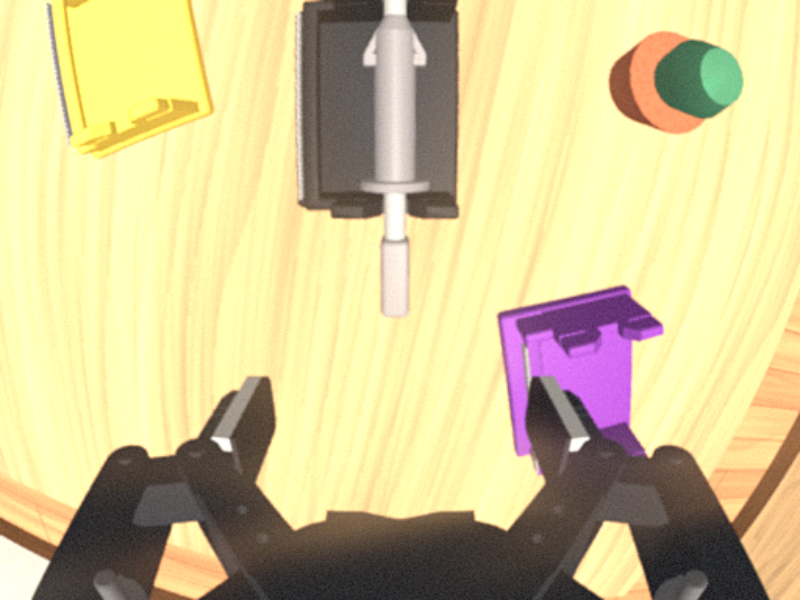

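The wrist view shows the spindle along the picture's vertical: handle from (396,240) to (395,316) at 800 scale, flange at (396,187), catches at (395,55). The handle is clear of the purple look-alike at (570,370).

```bash
python3 - <<'E'
from h import *
import pickle
o,R=st(); c=pickle.load(open('w1.pkl','rb')); p=o['ee_pos']
def T(n,u,v,z):
    w=onz(c,u*.64,v*.64,z); print(n,w.round(4),'tool xy mm',((w-p)@R*1000).round(1)); return w
a=T('handle end mid',395,315,.071);b=T('handle start mid',396,240,.071)
T('hl',382,280,.071);T('hr',409,280,.071)
T('flange bottom face pt',396,192,.062);T('flange l',361,186,.062);T('flange r',430,186,.062)
T('barrel l',376,165,.062);T('barrel r',415,165,.062);T('journal far',398,8,.062);T('journal near',396,225,.062)
T('slot L edge near cheek',381,212,.074);T('slotR',411,212,.074)
T('cheek outer L',335,217,.074);T('cheek outer R',457,217,.074)
E
```

```text
t 2.7 p [ 0.5674 -0.37    0.171 ] yaw 101.96 zaxis [-0.  0. -1.] F [-0.22  0.92  0.33] gap 0.0853 grip 0.0
handle end mid [ 0.5666 -0.3851  0.071 ] tool xy mm [-14.7  -3.9 100. ]
handle start mid [ 0.5583 -0.3428  0.071 ] tool xy mm [ 28.5  -3.2 100. ]
hl [ 0.5554 -0.3663  0.071 ] tool xy mm [  6.  -10.9 100. ]
hr [ 0.5699 -0.3633  0.071 ] tool xy mm [  6.    3.9 100. ]
flange bottom face pt [ 0.5531 -0.3186  0.062 ] tool xy mm [ 53.2  -3.3 109. ]
flange l [ 0.5339 -0.3192  0.062 ] tool xy mm [ 56.6 -22.2 109. ]
flange r [ 0.5704 -0.3114  0.062 ] tool xy mm [ 56.6  15.1 109. ]
barrel l [ 0.5396 -0.3063  0.062 ] tool xy mm [ 68. -14. 109.]
barrel r [ 0.56  -0.302  0.062] tool xy mm [ 68.    6.9 109. ]
journal far [ 0.5331 -0.2189  0.062 ] tool xy mm [154.9  -2.2 109.1]
journal near [ 0.5569 -0.3365  0.062 ] tool xy mm [ 34.9  -3.3 109. ]
slot L edge near cheek [ 0.5475 -0.329   0.074 ] tool xy mm [ 44.1 -11.   97. ]
slotR [ 0.5627 -0.3258  0.074 ] tool xy mm [44.1  4.6 97. ]
cheek outer L [ 0.5243 -0.3364  0.074 ] tool xy mm [ 41.7 -35.2  97. ]
cheek outer R [ 0.5869 -0.3232  0.074 ] tool xy mm [41.7 28.8 97. ]
```

>>> play_rows --pt "-0.4 0.23 -0.12 0 0.1" --pt "-0.4 0 0 0.8 0" --pt "-0.4 0 0 0.8 0" --pt "-0.4 0 0 0.8 0" --pt "-0.4 0 0 0.8 0" --pt "-0.4 0 0 0.6 0" --pt "-0.4 0 0 0.5 0" --pt "-0.4 0 0 0 0" --pt "-0.4 0 0 0 0"

```text
time: 3.45
ee_pos: [0.5615, -0.3631, 0.0414]
orientation: [-0.001, 0.633, 0.774, 0.0]
ft_force: [-1.3, -1.2, 0.7]
finger_gap: 0.0596
grip_force: 0.0
```

```bash
python3 - <<'E'
from h import *
o,R=st(); c=cap('wrist'); p=o['ee_pos']
cv2.imwrite('pics/w2.png',cv2.resize(np.clip(c['frame']*1.5,0,255).astype(np.uint8),(800,600))[:,:,::-1])
for s in (-.077,-.055,-.032,0,.11):print(s,(proj(c,p+R@np.array([.055+s,0,-.019]))/.64).round(0))
E
```

```text
t 3.45 p [ 0.5615 -0.3631  0.0414] yaw 101.43 zaxis [-0.002  0.002 -1.   ] F [-1.31 -1.18  0.67] gap 0.0596 grip 0.0
-0.077 [403. 464.]
-0.055 [403. 412.]
-0.032 [404. 347.]
0 [404. 241.]
0.11 [ 404. -135.]
```

View pics/w2.png

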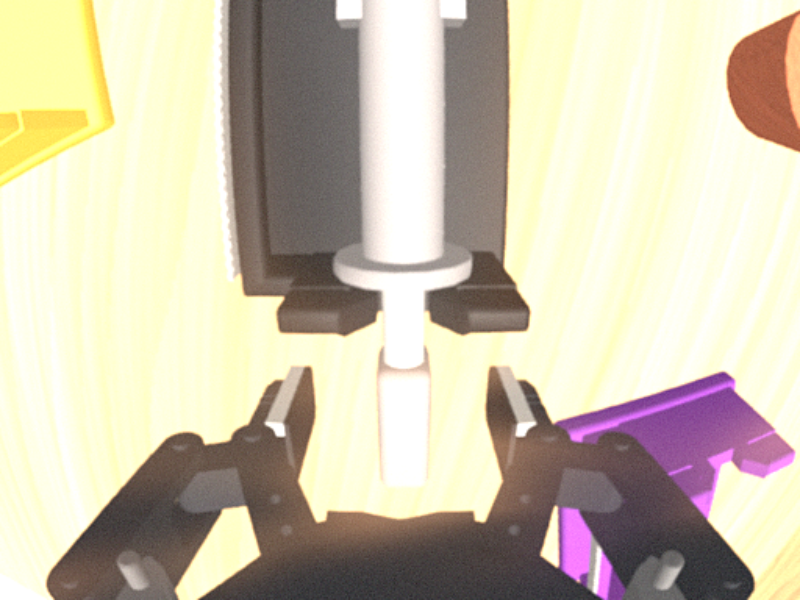

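The wrist view at grasp height shows the handle centred between the pads, column 404 as predicted. Its front edge is at row 355 and the flange at rows 250-285.

>>> play_rows --pt "1 0 0 0 0" --pt "1 0 0 0 0" --pt "1 0 0 0 0" --pt "1 0 0 0 0" --pt "1 0 0 0 0" --pt "1 0 0 0 0" --pt "1 0 0 0 0" --pt "1 0 0 0 0"

```text
time: 4.17
ee_pos: [0.5635, -0.3646, 0.0435]
orientation: [0.001, 0.633, 0.774, 0.0]
ft_force: [0.2, 0.4, 6.1]
finger_gap: 0.015
grip_force: 61.5
```

```bash
python3 - <<'E'
from h import *
o,R=st(); print(o['wrist_torque'])
import pickle; pickle.dump((o['ee_pos'],R),open('seat.pkl','wb'))
E
```

```text
t 4.17 p [ 0.5635 -0.3646  0.0435] yaw 101.47 zaxis [ 0.002 -0.001 -1.   ] F [0.24 0.44 6.14] gap 0.015 grip 61.45065665245056
[0.27630631 0.04438671 0.00619168]
```

>>> play_rows --pt "1 0 0 -0.1 0" --pt "1 0 0 -0.2 0" --pt "1 0 0 -0.4 0" --pt "1 0 0 -0.7 0" --pt "1 0 0 -0.7 0" --pt "1 0 0 -0.7 0" --pt "1 0 0 -0.5 0" --pt "1 0 0 0 0" --pt "1 0 0 0 0" --pt "1 0 0 0 0"

```text
time: 5.0
ee_pos: [0.5619, -0.3636, 0.1404]
orientation: [-0.001, 0.633, 0.774, -0.0]
ft_force: [0.7, 0.4, -2.4]
finger_gap: 0.0153
grip_force: 60.6
```

```bash
python3 - <<'E'
from h import *
import pickle
o,R=st(); print(o['wrist_torque'].round(3)); p=o['ee_pos']
c=cap('wrist');s=cap('side');pickle.dump((c,s),open('w3.pkl','wb'))
w=np.clip(c['frame']*1.5,0,255).astype(np.uint8)
f=s['frame'];q=proj(s,p);x,y=int(q[0]),int(q[1]);print(x,y)
x0,y0=max(0,x-50),max(0,y-60)
b=cv2.resize(f[y0:y0+96,x0:x0+64],(400,600),interpolation=cv2.INTER_CUBIC); print(x0,y0)
cv2.imwrite('pics/w3.png',np.hstack([cv2.resize(w[:,128:384],(400,600)),b])[:,:,::-1])
E
```

```text
t 5.0 p [ 0.5619 -0.3636  0.1404] yaw 101.47 zaxis [-0.001  0.001 -1.   ] F [ 0.66  0.43 -2.41] gap 0.0153 grip 60.64868688583374
[-0.04   0.    -0.024]
264 232
214 172
```

View pics/w3.png

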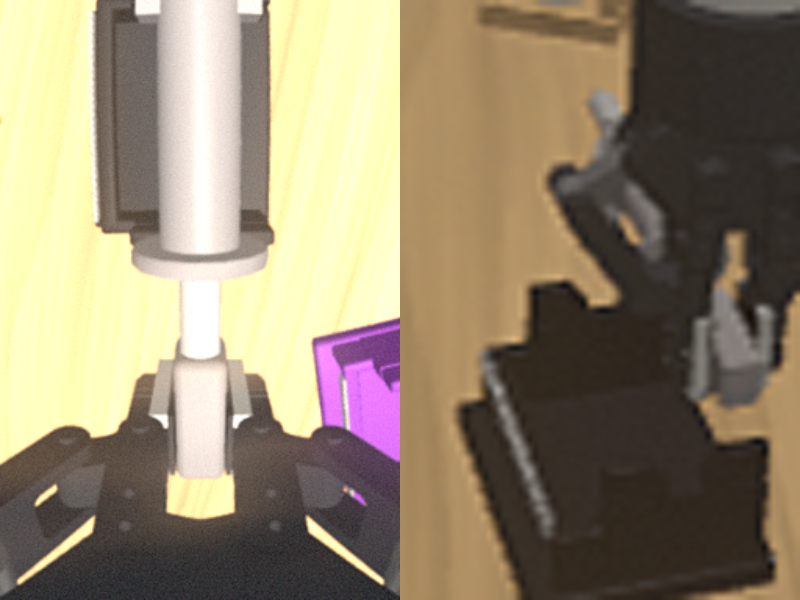

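The spindle is lifted and centred between the fingers, at column 200 of 400 along its whole length. In the side crop its tip is at (603,100) and its handle end at (735,385).

```bash
python3 - <<'E'
from h import *
import pickle
o,R=st(); p=o['ee_pos']; c,s=pickle.load(open('w3.pkl','rb'))
def plane(cam,u,v):  # intersect with tool plane y=0
    O,d=ray(cam,u,v); n=R[:,1]; w=O+d*((p-O)@n)/(d@n); return ((w-p)@R*1000).round(1)
print('tip',plane(s,245.5,187.5),'expected [171,0,-19]')
print('handle end',plane(s,267.6,233.6),'exp [-22,0,-15..-28]')
for z in(-.019,): 
  for x in(.171,.161,.145,.05,-.022): print(x,proj(s,p+R@np.array([x,0,z])).round(1), proj(s,p+R@np.array([x,.006,z])).round(1))
# flange rim width in wrist picture -> range
a=np.array([128+132/1.5625,255/1.5625]);b=np.array([128+267/1.5625,255/1.5625])
O,d1=ray(c,*a);_,d2=ray(c,*b);ang=np.arccos(d1@d2);dist=.019/np.tan(ang/2);m=(d1+d2);m/=np.linalg.norm(m)
print('flange centre tool mm',((O+m*dist-p)@R*1000).round(1))
E
```

```text
t 5.1 p [ 0.5615 -0.3633  0.1394] yaw 101.47 zaxis [-0.003  0.002 -1.   ] F [ 0.03  0.16 -2.73] gap 0.0152 grip 60.644052028656006
tip [164.6   0.  -20.2] expected [171,0,-19]
handle end [-21.4  -0.  -14.6] exp [-22,0,-15..-28]
0.171 [244.8 186.6] [247.1 186.3]
0.161 [245.9 188.6] [248.1 188.3]
0.145 [247.5 191.9] [249.8 191.6]
0.05 [258.3 213.4] [260.8 213.1]
-0.022 [267.8 232.2] [270.4 231.8]
flange centre tool mm [ 50.2  -0.9 -17.7]
```

>>> play_rows --pt "1 0.5 -0.08 0 0" --pt "1 0.94 -0.08 0 0" --pt "1 0.94 -0.08 0 0" --pt "1 0.94 -0.08 0 0" --pt "1 0.94 -0.08 0 0" --pt "1 0.94 -0.08 0 0" --pt "1 0.94 -0.08 0 0" --pt "1 0.94 -0.08 0 0" --pt "1 0.94 -0.08 0 0" --pt "1 0.94 -0.08 0 0"

```text
time: 5.93
ee_pos: [0.484, -0.1039, 0.14]
orientation: [-0.001, 0.633, 0.774, -0.0]
ft_force: [0.4, -0.5, -1.1]
finger_gap: 0.0149
grip_force: 60.6
```

>>> play_rows --pt "1 0.94 -0.08 0 0" --pt "1 0.94 -0.08 0 0" --pt "1 0.94 -0.08 0 0" --pt "1 0.94 -0.08 0 0" --pt "1 0.94 -0.08 0 0" --pt "1 0.94 -0.08 0 0" --pt "1 0.5 0 0 0" --pt "1 0 0 0 1" --pt "1 0 0 0 1" --pt "1 0 0 0 1"

```text
time: 6.77
ee_pos: [0.4336, 0.0727, 0.1401]
orientation: [-0.001, 0.748, 0.664, -0.001]
ft_force: [-0.1, -0.4, -1.0]
finger_gap: 0.0154
grip_force: 60.7
```

>>> play_rows --pt "1 0 0 0 1" --pt "1 0 0 0 0.83" --pt "1 0 0 0 0" --pt "1 0 0 0 0" --pt "1 0 0 0 0"

```text
time: 7.18
ee_pos: [0.4343, 0.0722, 0.1407]
orientation: [-0.0, 0.806, 0.592, -0.001]
ft_force: [0.6, -0.2, -1.3]
finger_gap: 0.0152
grip_force: 60.6
```

```bash
python3 - <<'E'
from h import *
import pickle
o,R=st(); c=cap('wrist'); pickle.dump((c,o['ee_pos'],R),open('w4.pkl','wb'))
cv2.imwrite('pics/w4.png',cv2.resize(np.clip(c['frame']*1.3,0,255).astype(np.uint8),(800,600))[:,:,::-1])
E
```

```text
t 7.18 p [0.4343 0.0722 0.1407] yaw 72.59 zaxis [-0.001 -0.    -1.   ] F [ 0.59 -0.17 -1.34] gap 0.0152 grip 60.61403274536133
```

View pics/w4.png

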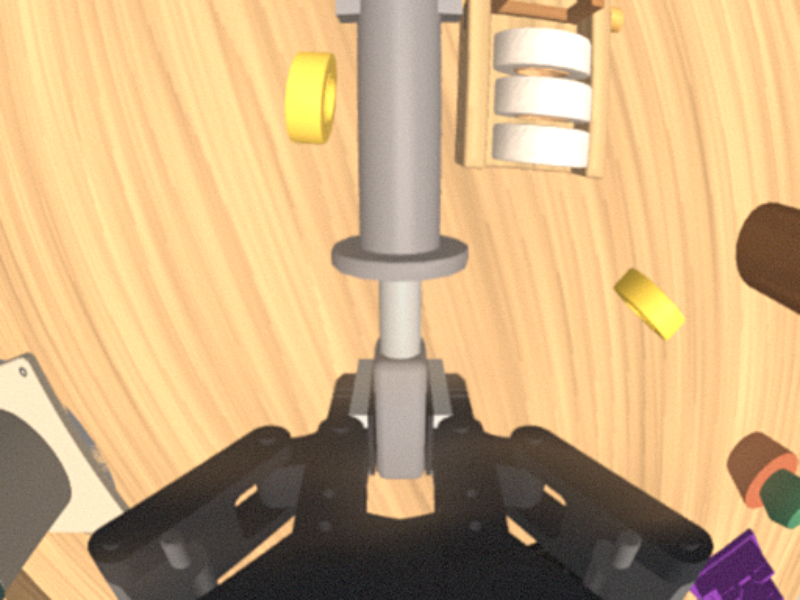

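The wrist view shows the rolls at (542,48), (542,98) and (540,145), the rack mouth at row ~170 and the board at (548,8). The yellow look-alike rolls are outside the rack at (312,98) and (650,303). I'll measure the roll axis from the white silhouettes.

```bash
python3 - <<'E'
from h import *
import pickle
c,p,R=pickle.load(open('w4.pkl','rb')); f=c['frame']
hsv=cv2.cvtColor(f,cv2.COLOR_RGB2HSV); reg=np.zeros(f.shape[:2],bool); reg[8:112,310:385]=1
m=((hsv[:,:,1]<45)&(hsv[:,:,2]>110)&reg).astype(np.uint8)
n,l,s,ce=cv2.connectedComponentsWithStats(m)
for i in range(1,n):
    if s[i][4]<100: continue
    x,y,w,h,a=s[i]; print('comp',s[i],ce[i].round(1))
    for v in (y+h//2-2,y+h//2,y+h//2+2):
        us=np.nonzero(l[v]==i)[0]; e=[]
        for u in(us.min()-.0,us.max()+1.):
            O,d=ray(c,u-.5,v); dt=R.T@d; Ot=R.T@(O-p); e.append(np.array([dt[1],dt[2]])/np.hypot(dt[1],dt[2]))
        b=e[0]+e[1]; b/=np.linalg.norm(b); half=np.arccos(e[0]@e[1])/2; D=.026/np.sin(half)
        q=np.array([Ot[1],Ot[2]])+b*D
        zt=(p[2]-.042); y2=Ot[1]+b[0]/b[1]*(zt-Ot[2])
        print(v,us.min(),us.max(),'by size (y,zworld)',(q[0]*1000).round(1),((p[2]-q[1])*1000).round(1),'y at z=42:',(y2*1000).round(1))
    us=int(ce[i][0])
    for vv in (y,y+h): print('  top edge row',vv,((onz(c,us,vv-.5,.068)-p)@R*1000).round(1))
# yellowish rack wall profile along rows for edges
for v in (60,85,100,106,110,114):
    print(v,[int(x) for x in f[v,290:392].mean(1)])
E
```

```text
comp [336  19  42  27 776] [357.5  31.2]
30 337 375 by size (y,zworld) 129.8 -102.1 y at z=42: 80.9
32 339 376 by size (y,zworld) 135.2 -111.6 y at z=42: 82.2
34 341 374 by size (y,zworld) 151.2 -158.1 y at z=42: 82.2
  top edge row 19 [138.4  72.8  72.5]
  top edge row 46 [117.3  72.7  72.5]
comp [332  50  46  27 811] [357.8  62.6]
61 339 376 by size (y,zworld) 135.4 -111.4 y at z=42: 82.3
63 337 377 by size (y,zworld) 124.8 -82.7 y at z=42: 81.9
65 338 374 by size (y,zworld) 137.1 -122.5 y at z=42: 81.0
  top edge row 50 [114.2  72.8  72.5]
  top edge row 77 [93.7 73.1 72.6]
comp [336  81  40  26 796] [356.5  93.4]
92 336 374 by size (y,zworld) 128.9 -99.4 y at z=42: 80.8
94 340 375 by size (y,zworld) 143.2 -129.8 y at z=42: 83.1
96 341 374 by size (y,zworld) 151.7 -153.7 y at z=42: 83.2
  top edge row 81 [90.7 72.4 72.6]
  top edge row 107 [71.1 73.3 72.6]
60 [159, 161, 138, 92, 78, 80, 84, 79, 105, 132, 159, 178, 169, 169, 172, 174, 165, 161, 159, 160, 153, 149, 148, 160, 165, 159, 138, 117, 113, 121, 120, 129, 136, 140, 148, 152, 158, 162, 172, 172, 174, 178, 181, 187, 191, 196,
[... 2135 characters left out ...]
55, 154, 149, 155, 148, 151, 150, 151, 148, 140, 139, 133, 119, 103, 88, 82, 82, 77, 77, 78, 80, 95, 131, 155, 164, 167, 161, 163, 163, 164, 161, 160, 154, 150, 151, 156, 156, 149, 146]
114 [149, 145, 140, 141, 139, 138, 142, 140, 141, 143, 141, 141, 145, 146, 150, 151, 155, 161, 160, 159, 156, 155, 151, 149, 150, 146, 148, 147, 151, 153, 152, 158, 163, 161, 162, 164, 159, 155, 160, 161, 158, 157, 159, 156, 158, 157, 152, 150, 151, 147, 149, 158, 157, 155, 156, 162, 167, 162, 161, 153, 160, 153, 158, 163, 158, 161, 161, 162, 160, 164, 164, 163, 163, 159, 159, 161, 158, 160, 155, 159, 163, 167, 170, 167, 165, 162, 159, 149, 148, 140, 133, 131, 126, 133, 134, 145, 150, 158, 154, 148, 154, 147]
```

```bash
python3 - <<'E'
from h import *
import pickle
c,p,R=pickle.load(open('w4.pkl','rb')); f=c['frame'].astype(float).mean(2)
Ot=None
for v in (28,32,36,58,62,66,84,88,92,96,100):
    g=f[v-1:v+2].mean(0); d=np.gradient(g)
    ro=376+np.argmin(d[372:382])-4; # right roll edge: steepest fall
    ri=312+np.argmin(d[312:320]); lo=290+np.argmax(d[290:304])
    def sub(i): 
        w=np.abs(d[i-1:i+2]); return i+(w[2]-w[0])/w.sum()
    T=lambda u,z:((onz(c,u,v,z)-p)@R*1000)
    O,dd=ray(c,sub(ro),v); o2=R.T@(O-p); d2=R.T@dd; k=d2[1]/d2[2]; zt=p[2]-.042
    yc=o2[1]+k*(zt-o2[2])-.026*np.sqrt(1+k*k)
    print(v,'axis x,y from roll right',T(sub(ro),.042)[0].round(1),(yc*1000).round(1),'| inner wall',(T(sub(ri),.042)[1]+28).round(1),'outer',(T(sub(lo),.042)[1]+40).round(1))
# mouth: wall-top front edge along columns on left wall (cols 302..312) 
for u in (303,306,309,312):
    g=f[:,u-1:u+2].mean(1); print(u,[int(x) for x in g[98:114]])
for u,v in((305,105),(305,106)):print(((onz(c,u,v,.042)-p)@R*1000).round(1))
E
```

```text
28 axis x,y from roll right 139.0 71.8 | inner wall 74.5 outer 73.7
32 axis x,y from roll right 135.5 71.9 | inner wall 74.3 outer 73.2
36 axis x,y from roll right 131.9 71.8 | inner wall 74.3 outer 73.8
58 axis x,y from roll right 112.7 72.5 | inner wall 74.9 outer 73.1
62 axis x,y from roll right 109.2 72.4 | inner wall 74.8 outer 73.1
66 axis x,y from roll right 105.7 72.1 | inner wall 74.8 outer 73.0
84 axis x,y from roll right 90.0 69.8 | inner wall 74.3 outer 72.4
88 axis x,y from roll right 86.8 71.7 | inner wall 74.3 outer 71.9
92 axis x,y from roll right 83.3 71.8 | inner wall 73.9 outer 71.9
96 axis x,y from roll right 79.9 71.7 | inner wall 74.0 outer 71.9
100 axis x,y from roll right 76.4 71.3 | inner wall 74.2 outer 71.9
303 [170, 172, 170, 168, 163, 162, 161, 159, 146, 136, 151, 153, 153, 150, 148, 148]
306 [163, 162, 162, 163, 162, 163, 163, 162, 151, 136, 140, 155, 160, 160, 159, 160]
309 [153, 152, 154, 153, 150, 152, 150, 151, 146, 144, 151, 155, 157, 158, 156, 155]
312 [163, 163, 160, 161, 162, 160, 157, 146, 134, 138, 150, 153, 150, 152, 152, 157]
[69.  38.6 98.6]
[68.2 38.6 98.6]
```

>>> play_rows --pt "1 -0.8 0.48 0 0" --pt "1 -0.8 0.48 0 0" --pt "1 -0.8 0.48 0 0" --pt "1 -0.8 0.48 0 0" --pt "1 -0.8 0.48 0 0" --pt "1 0 0 0.8 0" --pt "1 0 0 0.8 0" --pt "1 0 0 0.8 0" --pt "1 0 0 0.8 0" --pt "1 0 0 0.5 0"

```text
time: 8.07
ee_pos: [0.4659, -0.0637, 0.0281]
orientation: [-0.001, 0.806, 0.592, -0.001]
ft_force: [-0.3, 0.2, -1.0]
finger_gap: 0.015
grip_force: 60.6
```

>>> play_rows --pt "1 0 0 0.2 0.05" --pt "1 0 0 0 0" --pt "1 0 0 0 0" --pt "1 0 0 0 0"

```text
time: 8.4
ee_pos: [0.4688, -0.0643, 0.0255]
orientation: [0.001, 0.808, 0.589, 0.001]
ft_force: [0.6, -0.4, -1.1]
finger_gap: 0.0149
grip_force: 60.6
```

```bash
python3 - <<'E'
from h import *
import pickle
o,R=st(); p=o['ee_pos']; print(o['wrist_torque'].round(3))
s=cap('side');t=cap('top'); pickle.dump((s,t,p,R),open('w5.pkl','wb'))
for c,n in((s,'side'),(t,'top')):
  for x in(.171,.055,.2): print(n,x,proj(c,p+R@np.array([x,0,-.019])).round(1))
a=cv2.resize(s['frame'][120:195,200:275],(400,400),interpolation=cv2.INTER_CUBIC)
b=cv2.resize(t['frame'][160:260,110:210],(400,400),interpolation=cv2.INTER_CUBIC)
cv2.imwrite('pics/w5.png',np.clip(np.hstack([a*1.,b*1.6]),0,255).astype(np.uint8)[:,:,::-1])
E
```

```text
t 8.4 p [ 0.4688 -0.0643  0.0255] yaw 72.21 zaxis [ 0.002 -0.001 -1.   ] F [ 0.58 -0.38 -1.08] gap 0.0149 grip 60.56434750556946
[-0.101  0.029  0.028]
side 0.171 [236.5 168.6]
side 0.055 [226.9 186.3]
side 0.2 [238.6 164.6]
top 0.171 [173.4 208. ]
top 0.055 [221.3 222.9]
top 0.2 [161.5 204.3]
```

View pics/w5.png

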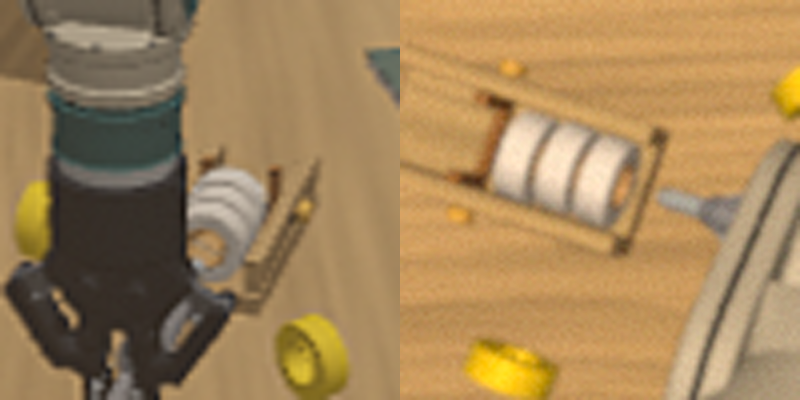

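The tip is at top crop (660,197), i.e. pixel (175,209) against a predicted (173,208), just before the rack mouth and pointing at the bore at crop (622,188). One check of the lateral offset in the top view, then I push.

```bash
python3 - <<'E'
from h import *
import pickle
s,c,p,R=pickle.load(open('w5.pkl','rb')); f=c['frame']; hsv=cv2.cvtColor(f,cv2.COLOR_RGB2HSV)
m=np.zeros(f.shape[:2],bool); m[180:225,128:172]=1
m&=(hsv[:,:,1]<60)&(hsv[:,:,2]>85); v,u=np.nonzero(m); print(m.sum())
P=np.array([(onz(c,a,b,.042)-p)@R*1000 for a,b in zip(u,v)])
for lo in range(180,250,8):
    q=P[(P[:,0]>=lo)&(P[:,0]<lo+8),1]
    if len(q)>5: print(lo,q.min().round(1),q.max().round(1),((q.min()+q.max())/2).round(1))
# spindle tip pixels lateral
m2=np.zeros(f.shape[:2],bool); m2[203:220,172:190]=1; m2&=(f[:,:,2].astype(int)>f[:,:,0]-8)&(hsv[:,:,2]>60)
v,u=np.nonzero(m2); Q=np.array([(onz(c,a,b,.0445)-p)@R*1000 for a,b in zip(u,v)])
for lo in range(135,180,6):
    q=Q[(Q[:,0]>=lo)&(Q[:,0]<lo+6),1]
    if len(q)>2: print('sp',lo,q.min().round(1),q.max().round(1),q.mean().round(1))
E
```

```text
338
196 -23.8 19.2 -2.3
204 -22.2 20.7 -0.8
212 -22.0 18.7 -1.7
220 -24.0 22.6 -0.7
228 -23.2 21.2 -1.0
236 -22.3 19.3 -1.5
244 -25.1 20.1 -2.5
sp 135 -4.5 3.4 -0.6
```

>>> play_rows --pt "1 0.1 0 0 0" --pt "1 0.15 0 0 0" --pt "1 0.15 0 0 0" --pt "1 0.15 0 0 0" --pt "1 0.15 0 0 0" --pt "1 0.15 0 0 0" --pt "1 0.15 0 0 0" --pt "1 0.15 0 0 0" --pt "1 0.1 0 0 0" --pt "1 0.1 0 0 0"

```text
time: 9.33
ee_pos: [0.48, -0.025, 0.0243]
orientation: [-0.0, 0.808, 0.589, -0.0]
ft_force: [0.7, 0.2, -0.3]
finger_gap: 0.0149
grip_force: 60.6
```

```bash
cat >> h.py <<'E'
def tf():
    o,R=st(); p0=np.array([.4688,-.0643]); a=np.radians(72.2); d=(o['ee_pos'][:2]-p0)
    print('adv mm',round(1000*float(d@[np.cos(a),np.sin(a)]),1),'lat',round(1000*float(d@[np.sin(a),-np.cos(a)]),1),'F tool',(R.T@o['ft_force']).round(2),'T tool',(R.T@o['wrist_torque']).round(3))
E
python3 -c "
from h import *
tf()"
```

```text
t 9.33 p [ 0.48   -0.025   0.0243] yaw 72.2 zaxis [-0. -0. -1.] F [ 0.72  0.21 -0.3 ] gap 0.0149 grip 60.56429386138916
adv mm 40.9 lat -1.4 F tool [0.42 0.62 0.3 ] T tool [ 0.016 -0.079 -0.007]
```

>>> play_rows --pt "1 0.06 0 0 0" --pt "1 0.06 0 0 0" --pt "1 0.06 0 0 0" --pt "1 0.06 0 0 0" --pt "1 0.06 0 0 0" --pt "1 0.06 0 0 0" --pt "1 0.06 0 0 0" --pt "1 0.06 0 0 0" --pt "1 0.06 0 0 0" --pt "1 0.06 0 0 0"

```text
time: 10.17
ee_pos: [0.4854, -0.008, 0.0243]
orientation: [-0.0, 0.808, 0.589, -0.0]
ft_force: [1.0, 0.7, -1.1]
finger_gap: 0.0152
grip_force: 60.6
```

>>> play_rows --pt "1 0.05 0 0 0" --pt "1 0.05 0 0 0" --pt "1 0.05 0 0 0" --pt "1 0.05 0 0 0" --pt "1 0.05 0 0 0" --pt "1 0.05 0 0 0" --pt "1 0.05 0 0 0" --pt "1 0.05 0 0 0"

```text
time: 10.83
ee_pos: [0.489, 0.0033, 0.0243]
orientation: [0.0, 0.808, 0.589, -0.0]
ft_force: [-0.4, 0.1, -0.6]
finger_gap: 0.0151
grip_force: 60.6
```

```bash
python3 -c "
from h import *
tf()"
```

```text
t 10.83 p [0.489  0.0033 0.0243] yaw 72.19 zaxis [-0. -0. -1.] F [-0.4   0.13 -0.58] gap 0.0151 grip 60.634052753448486
adv mm 70.5 lat -1.4 F tool [ 0.   -0.42  0.58] T tool [ 0.052 -0.171 -0.045]
```

>>> play_rows --pt "1 0.05 0 0 0" --pt "1 0.05 0 0 0" --pt "1 0.05 0 0 0" --pt "1 0.05 0 0 0" --pt "1 0.05 0 0 0" --pt "1 0.05 0 0 0" --pt "1 0.05 0 0 0" --pt "1 0.05 0 0 0"

```text
time: 11.5
ee_pos: [0.4927, 0.0148, 0.0243]
orientation: [-0.0, 0.808, 0.589, -0.0]
ft_force: [0.1, -0.5, -1.0]
finger_gap: 0.0151
grip_force: 60.6
```

```bash
python3 -c "
from h import *
tf()"
```

```text
t 11.5 p [0.4927 0.0148 0.0243] yaw 72.19 zaxis [-0.  0. -1.] F [ 0.1  -0.51 -1.  ] gap 0.0151 grip 60.63347339630127
adv mm 82.6 lat -1.4 F tool [-0.45  0.25  1.  ] T tool [-0.018 -0.194  0.096]
```

>>> play_rows --pt "1 0.04 0 0 0" --pt "1 0.04 0 0 0" --pt "1 0.04 0 0 0" --pt "1 0.04 0 0 0" --pt "1 0.04 0 0 0" --pt "1 0.04 0 0 0" --pt "1 0.04 0 0 0" --pt "1 0.04 0 0 0"

```text
time: 12.17
ee_pos: [0.4955, 0.0236, 0.0243]
orientation: [0.0, 0.808, 0.589, -0.0]
ft_force: [-1.2, -1.9, -0.7]
finger_gap: 0.0149
grip_force: 60.7
```

```bash
python3 -c "
from h import *
tf()"
```

```text
t 12.17 p [0.4955 0.0236 0.0243] yaw 72.18 zaxis [-0.    -0.001 -1.   ] F [-1.21 -1.86 -0.74] gap 0.0149 grip 60.65751314163208
adv mm 91.8 lat -1.5 F tool [-2.14 -0.58  0.74] T tool [ 0.011 -0.536 -0.009]
```

>>> play_rows --pt "1 0.04 0 0 0" --pt "1 0.04 0 0 0" --pt "1 0.04 0 0 0" --pt "1 0.04 0 0 0" --pt "1 0.04 0 0 0"

```text
time: 12.58
ee_pos: [0.4976, 0.0299, 0.0243]
orientation: [-0.0, 0.808, 0.589, 0.0]
ft_force: [-0.5, -1.8, -1.4]
finger_gap: 0.015
grip_force: 60.6
```

```bash
python3 -c "
from h import *
tf()"
```

```text
t 12.58 p [0.4976 0.0299 0.0243] yaw 72.2 zaxis [ 0.     0.001 -1.   ] F [-0.54 -1.83 -1.36] gap 0.015 grip 60.63181400299072
adv mm 98.5 lat -1.4 F tool [-1.9   0.04  1.36] T tool [ 0.08  -0.438 -0.029]
```

>>> play_rows --pt "1 0.04 0 0 0" --pt "1 0.04 0 0 0" --pt "1 0.04 0 0 0" --pt "1 0.04 0 0 0" --pt "1 0.04 0 0 0" --pt "1 0.04 0 0 0" --pt "1 0.04 0 0 0" --pt "1 0.04 0 0 0" --pt "1 0.04 0 0 0"

```text
time: 13.33
ee_pos: [0.5007, 0.0398, 0.0243]
orientation: [-0.0, 0.808, 0.589, -0.0]
ft_force: [-0.6, -2.3, -2.1]
finger_gap: 0.0148
grip_force: 60.6
```

```bash
python3 -c "
from h import *
tf()"
```

```text
t 13.33 p [0.5007 0.0398 0.0243] yaw 72.19 zaxis [-0. -0. -1.] F [-0.61 -2.34 -2.1 ] gap 0.0148 grip 60.58086276054382
adv mm 108.9 lat -1.4 F tool [-2.41  0.13  2.1 ] T tool [ 0.043 -0.489 -0.023]
```

>>> play_rows --pt "1 0.04 0 0 0" --pt "1 0.04 0 0 0" --pt "1 0.04 0 0 0" --pt "1 0.04 0 0 0" --pt "1 0.04 0 0 0" --pt "1 0.04 0 0 0" --pt "1 0.04 0 0 0" --pt "1 0.04 0 0 0" --pt "1 0.04 0 0 0"

```text
time: 14.08
ee_pos: [0.5042, 0.0502, 0.0244]
orientation: [-0.0, 0.808, 0.589, 0.0]
ft_force: [-0.1, -1.4, -2.5]
finger_gap: 0.0146
grip_force: 60.6
```

```bash
python3 -c "
from h import *
tf()"
```

```text
t 14.08 p [0.5042 0.0502 0.0244] yaw 72.19 zaxis [ 0.  0. -1.] F [-0.14 -1.39 -2.48] gap 0.0146 grip 60.55509924888611
adv mm 119.8 lat -1.3 F tool [-1.37  0.29  2.48] T tool [ 0.008 -0.494 -0.027]
```

>>> play_rows --pt "1 0.04 0 0 0" --pt "1 0.04 0 0 0" --pt "1 0.04 0 0 0" --pt "1 0.04 0 0 0" --pt "1 0.04 0 0 0" --pt "1 0.04 0 0 0" --pt "1 0.04 0 0 0" --pt "1 0.04 0 0 0" --pt "1 0.04 0 0 0"

```text
time: 14.83
ee_pos: [0.5074, 0.0604, 0.0243]
orientation: [-0.0, 0.808, 0.589, -0.0]
ft_force: [-0.3, -1.5, -2.5]
finger_gap: 0.015
grip_force: 60.5
```

```bash
python3 -c "
from h import *
tf()"
```

```text
t 14.83 p [0.5074 0.0604 0.0243] yaw 72.19 zaxis [-0. -0. -1.] F [-0.26 -1.46 -2.47] gap 0.015 grip 60.53795099258423
adv mm 130.5 lat -1.4 F tool [-1.47  0.2   2.47] T tool [-0.025 -0.506  0.05 ]
```

>>> play_rows --pt "1 0.04 0 0 0" --pt "1 0.04 0 0 0" --pt "1 0.04 0 0 0" --pt "1 0.04 0 0 0" --pt "1 0.04 0 0 0" --pt "1 0.04 0 0 0" --pt "1 0.04 0 0 0" --pt "1 0.04 0 0 0"

```text
time: 15.5
ee_pos: [0.5102, 0.0696, 0.0243]
orientation: [-0.0, 0.808, 0.589, -0.0]
ft_force: [-1.3, -1.2, -1.9]
finger_gap: 0.015
grip_force: 60.5
```

```bash
python3 -c "
from h import *
tf()"
```

```text
t 15.5 p [0.5102 0.0696 0.0243] yaw 72.19 zaxis [-0.  0. -1.] F [-1.27 -1.18 -1.86] gap 0.015 grip 60.52251577377319
adv mm 140.2 lat -1.5 F tool [-1.52 -0.85  1.86] T tool [ 0.045 -0.489 -0.005]
```

>>> play_rows --pt "1 0.03 0 0 0" --pt "1 0.03 0 0 0" --pt "1 0.03 0 0 0" --pt "1 0.03 0 0 0" --pt "1 0.03 0 0 0" --pt "1 0.03 0 0 0" --pt "1 0.03 0 0 0" --pt "1 0.03 0 0 0"

```text
time: 16.17
ee_pos: [0.5125, 0.0764, 0.0243]
orientation: [0.0, 0.808, 0.589, -0.0]
ft_force: [-0.9, -2.3, -2.1]
finger_gap: 0.0147
grip_force: 60.5
```

```bash
python3 - <<'E'
from h import *
import pickle
tf(); o,R=st(); p=o['ee_pos']; s=cap('wrist'); 
import sys
pickle.dump((s,p,R),open('w6.pkl','wb'))
w=np.clip(s['frame']*1.3,0,255).astype(np.uint8)
cv2.imwrite('pics/w6.png',cv2.resize(w[0:240,96:416],(800,600))[:,:,::-1])
E
```

```text
t 16.17 p [0.5125 0.0764 0.0243] yaw 72.19 zaxis [-0. -0. -1.] F [-0.93 -2.31 -2.07] gap 0.0147 grip 60.51443696022034
adv mm 147.3 lat -1.4 F tool [-2.48 -0.18  2.07] T tool [ 0.022 -0.483 -0.01 ]
t 16.17 p [0.5125 0.0764 0.0243] yaw 72.19 zaxis [-0. -0. -1.] F [-0.93 -2.31 -2.07] gap 0.0147 grip 60.51443696022034
```

View pics/w6.png

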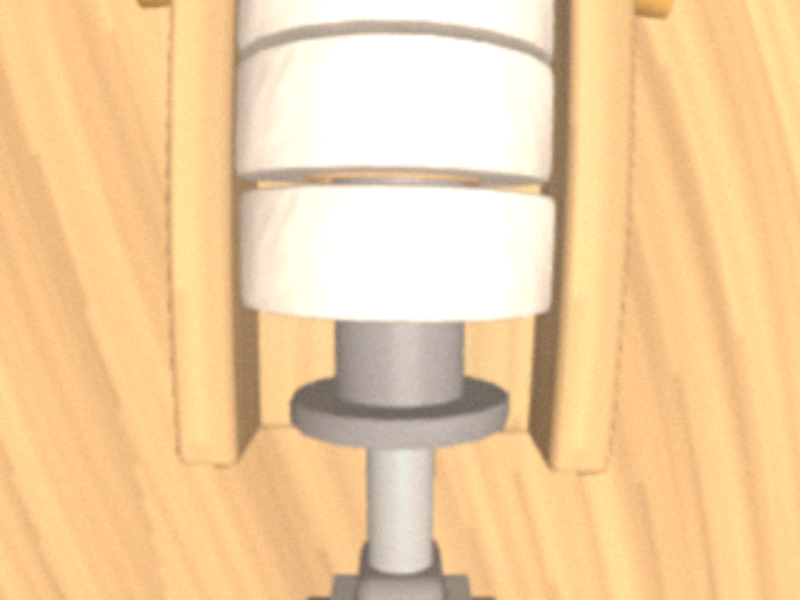

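The crop shows the three rolls on the barrel. The first roll's near face is at row 318, the flange's at row ~385, with a gap between rolls 1 and 2 at rows 180-190. I'll measure how much travel is left.

```bash
python3 - <<'E'
from h import *
import pickle
c,p,R=pickle.load(open('w6.pkl','rb'))
T=lambda u,v,z:((onz(c,96+u*.4,v*.4,z)-p)@R*1000).round(1)
print('roll1 near top',T(400,319,.068),'far',T(400,183,.068),'roll2 near',T(400,180,.068),'far',T(400,34,.068))
print('flange face top',T(400,405,.0615-.0195+.019),'face via barrel bottom row 403 z.0535',T(400,403,.0535),'back',T(400,445,.0615),'sides',T(292,405,.042),T(508,405,.042))
print('mouth L',T(210,465,.042),'R',T(580,470,.042),'roll sides',T(240,250,.042),T(553,250,.042))
E
```

```text
roll1 near top [ 69.2  -1.2 -43.7] far [ 87.4  -1.2 -43.7] roll2 near [ 87.8  -1.2 -43.7] far [107.8  -1.2 -43.7]
flange face top [ 55.5  -1.1 -36.7] face via barrel bottom row 403 z.0535 [ 53.9  -1.1 -29.2] back [ 49.5  -1.1 -37.2] sides [ 50.7 -20.  -17.7] [ 50.8  17.7 -17.7]
mouth L [ 39.6 -35.7 -17.7] R [ 38.7  31.6 -17.7] roll sides [ 77.9 -28.1 -17.7] [ 77.9  24.6 -17.7]
```

>>> play_rows --pt "1 0.03 0 0 0" --pt "1 0.03 0 0 0" --pt "1 0.03 0 0 0" --pt "1 0.03 0 0 0" --pt "1 0.03 0 0 0" --pt "1 0.03 0 0 0" --pt "1 0.03 0 0 0" --pt "1 0.03 0 0 0"

```text
time: 16.88
ee_pos: [0.5148, 0.0833, 0.0244]
orientation: [0.0, 0.808, 0.589, 0.0]
ft_force: [-0.1, -2.1, -1.7]
finger_gap: 0.015
grip_force: 60.5
```

```bash
cat >> h.py <<'E'
def gaps(c,R,p):
    # edges down the barrel's middle column: flange/roll boundaries
    f=c['frame'].astype(float).mean(2); u=int(round(c['cx'])); g=f[:,u-4:u+5].mean(1)
    print([int(x) for x in g[0:185:1]][100:185])
E
python3 -c "
from h import *
tf(); o,R=st(); c=cap('wrist'); gaps(c,R,o['ee_pos'])"
```

```text
t 16.88 p [0.5148 0.0833 0.0244] yaw 72.19 zaxis [ 0.  0. -1.] F [-0.11 -2.09 -1.69] gap 0.015 grip 60.51632881164551
adv mm 154.6 lat -1.3 F tool [-2.02  0.53  1.69] T tool [ 0.042 -0.5    0.03 ]
t 16.88 p [0.5148 0.0833 0.0244] yaw 72.19 zaxis [ 0.  0. -1.] F [-0.11 -2.09 -1.69] gap 0.015 grip 60.51632881164551
[220, 220, 220, 220, 219, 219, 218, 218, 219, 220, 221, 221, 221, 221, 222, 222, 222, 222, 222, 223, 223, 222, 222, 222, 221, 222, 221, 220, 219, 218, 218, 218, 218, 219, 220, 219, 221, 221, 219, 217, 217, 218, 218, 218, 220, 221, 222, 221, 207, 176, 153, 150, 151, 152, 151, 151, 151, 151, 150, 151, 151, 148, 126, 99, 85, 82, 85, 98, 123, 139, 142, 142, 142, 142, 142, 140, 142, 140, 140, 146, 162, 172, 172, 171, 172]
```

>>> play_rows --pt "1 0.02 0 0 0" --pt "1 0.02 0 0 0" --pt "1 0.02 0 0 0" --pt "1 0.02 0 0 0" --pt "1 0.02 0 0 0"

```text
time: 17.35
ee_pos: [0.5156, 0.0861, 0.0243]
orientation: [-0.0, 0.808, 0.589, 0.0]
ft_force: [-0.7, -2.0, -2.3]
finger_gap: 0.0146
grip_force: 60.5
```

```bash
python3 -c "
from h import *
tf()"
```

```text
t 17.35 p [0.5156 0.0861 0.0243] yaw 72.19 zaxis [ 0.  0. -1.] F [-0.66 -2.   -2.25] gap 0.0146 grip 60.52182912826538
adv mm 157.5 lat -1.4 F tool [-2.11 -0.02  2.25] T tool [-0.023 -0.499 -0.007]
```

>>> play_rows --pt "1 0.02 0 0 0" --pt "1 0.02 0 0 0" --pt "1 0.02 0 0 0"

```text
time: 17.6
ee_pos: [0.5163, 0.0879, 0.0244]
orientation: [0.0, 0.808, 0.589, 0.0]
ft_force: [-0.1, -1.8, -1.7]
finger_gap: 0.0152
grip_force: 60.5
```

```bash
python3 -c "
from h import *
tf(); o,R=st(); c=cap('wrist'); gaps(c,R,o['ee_pos'])"
```

```text
t 17.6 p [0.5163 0.0879 0.0244] yaw 72.19 zaxis [ 0.  0. -1.] F [-0.12 -1.76 -1.74] gap 0.0152 grip 60.52610635757446
adv mm 159.4 lat -1.3 F tool [-1.71  0.42  1.74] T tool [ 0.026 -0.422  0.018]
t 17.6 p [0.5163 0.0879 0.0244] yaw 72.19 zaxis [ 0.  0. -1.] F [-0.12 -1.76 -1.74] gap 0.0152 grip 60.52610635757446
[220, 207, 164, 148, 151, 147, 146, 138, 125, 140, 181, 212, 216, 218, 218, 219, 218, 217, 218, 216, 218, 217, 217, 219, 218, 219, 220, 220, 221, 221, 221, 221, 220, 221, 222, 221, 220, 220, 220, 220, 220, 219, 217, 217, 216, 217, 216, 217, 218, 218, 218, 218, 217, 217, 216, 216, 216, 218, 219, 220, 222, 219, 181, 119, 88, 87, 87, 100, 124, 139, 143, 142, 142, 143, 142, 143, 142, 140, 139, 145, 161, 172, 171, 171, 171]
```

```bash
python3 - <<'E'
from h import *
o,R=st(); p=o['ee_pos']; c=cap('wrist'); u=c['cx']
T=lambda v,z:((onz(c,u,v,z)-p)@R*1000)[0].round(1)
f=c['frame'].astype(float).mean(2); g=f[:,int(u)-4:int(u)+5].mean(1); print([int(x) for x in g[:112]])
print('roll1 near',T(162,.068),'far',T(110,.068),'roll2 near',T(101,.068))
E
```

```text
t 17.65 p [0.5163 0.088  0.0244] yaw 72.2 zaxis [ 0.  0. -1.] F [-0.25 -1.52 -2.3 ] gap 0.0152 grip 60.52136421203613
[217, 218, 218, 218, 219, 220, 219, 220, 221, 221, 221, 221, 221, 222, 221, 222, 221, 220, 220, 221, 220, 218, 217, 217, 217, 217, 217, 219, 219, 220, 219, 218, 217, 217, 217, 217, 218, 220, 221, 220, 222, 220, 198, 153, 130, 126, 125, 134, 153, 204, 216, 217, 218, 219, 218, 218, 218, 217, 217, 217, 218, 219, 219, 219, 220, 219, 221, 221, 221, 221, 220, 221, 221, 221, 221, 220, 221, 221, 220, 220, 218, 217, 216, 216, 217, 217, 217, 218, 219, 219, 219, 218, 217, 217, 217, 217, 218, 221, 221, 220, 221, 215, 186, 152, 148, 144, 144, 143, 127, 128, 159, 210]
roll1 near 57.3 far 75.2 roll2 near 78.2
```

>>> play_rows --pt "1 0.02 0 0 0" --pt "1 0.02 0 0 0"

```text
time: 17.87
ee_pos: [0.5167, 0.089, 0.0244]
orientation: [-0.0, 0.808, 0.589, 0.0]
ft_force: [1.0, -0.4, -1.3]
finger_gap: 0.0153
grip_force: 60.5
```

```bash
python3 -c "
from h import *
tf()"
```

```text
t 17.87 p [0.5167 0.089  0.0244] yaw 72.18 zaxis [ 0.  0. -1.] F [ 1.01 -0.37 -1.33] gap 0.0153 grip 60.51761090755463
adv mm 160.6 lat -1.3 F tool [-0.05  1.08  1.33] T tool [-0.206 -0.154  0.139]
```

>>> play_rows --pt "1 0.02 0 0 0"

```text
time: 17.95
ee_pos: [0.5173, 0.0898, 0.0245]
orientation: [-0.0, 0.808, 0.589, 0.001]
ft_force: [0.3, -0.7, -1.9]
finger_gap: 0.0149
grip_force: 60.6
```

```bash
python3 -c "
from h import *
tf()"
```

```text
t 17.95 p [0.5173 0.0898 0.0245] yaw 72.19 zaxis [ 0.001  0.001 -1.   ] F [ 0.27 -0.68 -1.9 ] gap 0.0149 grip 60.63979983329773
adv mm 161.6 lat -1.0 F tool [-0.57  0.47  1.9 ] T tool [ 0.034 -0.104 -0.002]
```

>>> play_rows --pt "1 0 0 0 0"

```text
time: 18.03
ee_pos: [0.5172, 0.09, 0.0246]
orientation: [-0.0, 0.808, 0.589, 0.001]
ft_force: [-0.2, 0.3, -1.6]
finger_gap: 0.0151
grip_force: 60.6
```

```bash
python3 -c "
from h import *
tf(); o,R=st(); c=cap('wrist'); gaps(c,R,o['ee_pos'])
f=c['frame'].astype(float).mean(2); g=f[:,int(c['cx'])-4:int(c['cx'])+5].mean(1); print([int(x) for x in g[:112]])
"
```

```text
t 18.03 p [0.5172 0.09   0.0246] yaw 72.21 zaxis [ 0.001  0.001 -1.   ] F [-0.21  0.26 -1.65] gap 0.0151 grip 60.61884641647339
adv mm 161.7 lat -1.0 F tool [ 0.18 -0.28  1.65] T tool [ 0.024 -0.1   -0.001]
t 18.03 p [0.5172 0.09   0.0246] yaw 72.21 zaxis [ 0.001  0.001 -1.   ] F [-0.21  0.26 -1.65] gap 0.0151 grip 60.61884641647339
[218, 218, 219, 220, 220, 220, 220, 218, 188, 153, 148, 138, 145, 140, 126, 130, 159, 197, 213, 216, 217, 218, 218, 218, 217, 217, 216, 217, 217, 218, 218, 218, 219, 219, 220, 219, 219, 220, 220, 220, 219, 220, 219, 219, 218, 219, 218, 217, 217, 215, 215, 214, 215, 216, 216, 218, 217, 217, 216, 215, 215, 216, 216, 216, 219, 218, 219, 216, 186, 148, 141, 141, 142, 142, 142, 141, 141, 140, 138, 143, 159, 170, 170, 170, 170]
[215, 218, 219, 219, 218, 219, 218, 218, 218, 219, 219, 219, 220, 219, 218, 220, 219, 219, 219, 220, 218, 218, 218, 218, 218, 218, 217, 217, 216, 215, 214, 215, 215, 216, 217, 218, 218, 218, 217, 218, 218, 218, 219, 220, 221, 220, 219, 221, 217, 178, 141, 127, 124, 130, 156, 195, 212, 216, 218, 218, 218, 218, 218, 217, 217, 217, 218, 218, 219, 219, 220, 219, 221, 220, 219, 220, 221, 220, 220, 221, 220, 219, 219, 219, 219, 218, 217, 216, 215, 215, 215, 215, 216, 217, 219, 219, 218, 218, 217, 217, 217, 217, 218, 220, 220, 221, 220, 218, 187, 152, 147, 136]
```

>>> play_rows --pt "1 0 0 -0.05 0" --pt "1 0 0 -0.1 0" --pt "1 0 0 -0.15 0" --pt "1 0 0 -0.2 0" --pt "1 0 0 -0.3 0" --pt "1 0 0 -0.3 0" --pt "1 0 0 -0.4 0" --pt "1 0 0 -0.4 0" --pt "1 0 0 -0.4 0" --pt "1 0 0 -0.4 0"

```text
time: 18.92
ee_pos: [0.517, 0.0895, 0.1069]
orientation: [0.0, 0.808, 0.589, 0.0]
ft_force: [0.2, -0.4, -1.7]
finger_gap: 0.0149
grip_force: 60.4
```

```bash
python3 -c "
from h import *
tf(); o,R=st(); c=cap('wrist'); gaps(c,R,o['ee_pos'])
f=c['frame'].astype(float).mean(2); g=f[:,int(c['cx'])-4:int(c['cx'])+5].mean(1); print([int(x) for x in g[:112]])
"
```

```text
t 18.92 p [0.517  0.0895 0.1069] yaw 72.19 zaxis [ 0.001  0.    -1.   ] F [ 0.16 -0.39 -1.74] gap 0.0149 grip 60.42760491371155
adv mm 161.2 lat -1.1 F tool [-0.33  0.27  1.74] T tool [-0.008 -0.147  0.021]
t 18.92 p [0.517  0.0895 0.1069] yaw 72.19 zaxis [ 0.001  0.    -1.   ] F [ 0.16 -0.39 -1.74] gap 0.0149 grip 60.42760491371155
[215, 215, 215, 218, 216, 218, 211, 169, 146, 146, 137, 145, 131, 122, 136, 175, 208, 213, 213, 213, 214, 213, 213, 213, 212, 212, 213, 213, 214, 215, 215, 214, 216, 216, 215, 216, 217, 216, 217, 216, 216, 217, 216, 215, 216, 214, 213, 213, 212, 211, 212, 212, 213, 214, 213, 214, 213, 212, 212, 210, 212, 213, 214, 215, 218, 212, 170, 117, 118, 136, 138, 139, 139, 138, 139, 137, 138, 136, 135, 144, 159, 166, 167, 166, 167]
[213, 215, 217, 217, 217, 217, 216, 216, 216, 217, 216, 216, 216, 215, 215, 215, 214, 214, 216, 216, 214, 215, 214, 214, 215, 213, 213, 213, 210, 211, 210, 210, 211, 212, 213, 215, 215, 216, 216, 215, 216, 217, 217, 217, 217, 217, 217, 215, 184, 144, 128, 121, 122, 149, 177, 207, 211, 212, 215, 214, 214, 214, 213, 213, 213, 214, 214, 215, 215, 216, 216, 216, 216, 216, 216, 216, 217, 216, 215, 216, 216, 215, 215, 215, 215, 214, 212, 211, 212, 211, 212, 213, 213, 214, 215, 214, 214, 213, 213, 213, 214, 214, 215, 217, 216, 218, 210, 169, 145, 145, 138, 146]
```

>>> play_rows --pt "1 0 0 -0.4 0" --pt "1 0 0 -0.4 0" --pt "1 0 0 -0.3 0" --pt "1 0 0 -0.1 0" --pt "1 0 0 0 -0.4" --pt "1 0 0 0 -0.8" --pt "1 0 0 0 -0.9" --pt "1 0 0 0 -0.9" --pt "1 0 0 0 -0.9" --pt "1 0 0 0 -0.98"

```text
time: 19.8
ee_pos: [0.5165, 0.0895, 0.141]
orientation: [-0.0, 0.631, 0.776, -0.0]
ft_force: [0.3, 0.1, -3.0]
finger_gap: 0.0152
grip_force: 60.4
```

>>> play_rows --pt "1 -0.3 -0.06 0 0" --pt "1 -0.5 -0.06 0 0" --pt "1 -0.6 -0.06 0 0" --pt "1 -0.6 -0.06 0 0" --pt "1 -0.6 -0.06 0 0" --pt "1 -0.6 -0.06 0 0" --pt "1 -0.6 -0.06 0 0" --pt "1 -0.6 -0.06 0 0" --pt "1 -0.6 -0.06 0 0" --pt "1 -0.6 -0.06 0 0"

```text
time: 20.63
ee_pos: [0.5323, -0.0803, 0.1411]
orientation: [0.0, 0.634, 0.773, -0.0]
ft_force: [-0.3, -0.5, -2.5]
finger_gap: 0.0151
grip_force: 60.4
```

>>> play_rows --pt "1 -0.6 -0.06 0 0" --pt "1 -0.6 -0.06 0 0" --pt "1 -0.6 -0.06 0 0" --pt "1 -0.6 -0.06 0 0" --pt "1 -0.6 -0.06 0 0" --pt "1 -0.6 -0.06 0 0" --pt "1 -0.6 -0.06 0 0" --pt "1 -0.6 -0.06 0 0" --pt "1 -0.6 -0.06 0 0" --pt "1 -0.6 -0.06 0 0"

```text
time: 21.47
ee_pos: [0.5503, -0.2603, 0.141]
orientation: [-0.0, 0.634, 0.773, -0.0]
ft_force: [0.1, 0.7, -3.2]
finger_gap: 0.015
grip_force: 60.4
```

>>> play_rows --pt "1 -0.6 -0.06 0 0" --pt "1 -0.6 -0.06 0 0" --pt "1 -0.6 -0.06 0 0" --pt "1 -0.6 -0.06 0 0" --pt "1 -0.5 -0.06 0 0" --pt "1 -0.35 -0.04 0 0" --pt "1 -0.24 0 0 0" --pt "1 0 0 0 0" --pt "1 0 0 0 0" --pt "1 0 0 0 0"

```text
time: 22.3
ee_pos: [0.5613, -0.3624, 0.1411]
orientation: [-0.001, 0.633, 0.774, 0.0]
ft_force: [-0.4, -0.0, -2.3]
finger_gap: 0.015
grip_force: 60.4
```

```bash
python3 - <<'E'
from h import *
import pickle
tf(); o,R=st(); p=o['ee_pos']; c=cap('wrist'); s=cap('side'); pickle.dump((c,s,p,R),open('w7.pkl','wb'))
w=np.clip(c['frame']*1.5,0,255).astype(np.uint8)
q=proj(s,p);x0,y0=int(q[0])-50,int(q[1])-70;print(x0,y0)
b=cv2.resize(s['frame'][y0:y0+96,x0:x0+64],(400,600),interpolation=cv2.INTER_CUBIC)
cv2.imwrite('pics/w7.png',np.hstack([cv2.resize(w[:,128:384],(400,600)),b])[:,:,::-1])
E
```

```text
t 22.3 p [ 0.5613 -0.3624  0.1411] yaw 101.51 zaxis [-0.001  0.001 -1.   ] F [-0.44 -0.   -2.26] gap 0.015 grip 60.4316782951355
adv mm -255.6 lat 179.2 F tool [ 0.08 -0.43  2.26] T tool [ 0.016 -0.16  -0.007]
t 22.3 p [ 0.5613 -0.3624  0.1411] yaw 101.51 zaxis [-0.001  0.001 -1.   ] F [-0.44 -0.   -2.26] gap 0.015 grip 60.4316782951355
214 161
```

View pics/w7.png

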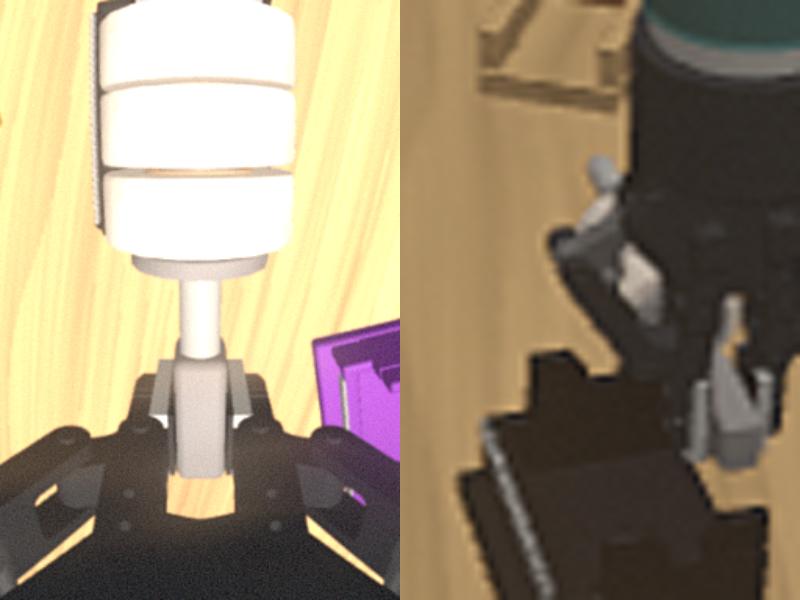

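All three rolls are packed against the flange at crop rows 20-250. The handle and flange sit exactly as in the earlier lift picture, and the purple dispenser is at the same pixels (312,345), so the gripper is back above the slots.

>>> play_rows --pt "1 0 0 0.2 0" --pt "1 0 0 0.4 0" --pt "1 0 0 0.4 0" --pt "1 0 0 0.4 0" --pt "1 0 0 0.4 0" --pt "1 0 0 0.3 0" --pt "1 0 0 0.2 0" --pt "1 0 0 0.2 0" --pt "1 0 0 0 0"

```text
time: 23.15
ee_pos: [0.5607, -0.3628, 0.0646]
orientation: [-0.001, 0.633, 0.774, -0.0]
ft_force: [-0.3, 0.4, -3.6]
finger_gap: 0.0148
grip_force: 60.4
```

```bash
python3 -c "
from h import *
tf()"
```

```text
t 23.15 p [ 0.5607 -0.3628  0.0646] yaw 101.47 zaxis [-0.002  0.002 -1.   ] F [-0.28  0.41 -3.6 ] gap 0.0148 grip 60.43553709983826
adv mm -256.1 lat 178.7 F tool [ 0.45 -0.19  3.6 ] T tool [-0.013 -0.155  0.012]
```

>>> play_rows --pt "1 0 0 0.1 0" --pt "1 0 0 0.1 0" --pt "1 0 0 0.06 0" --pt "1 0 0 0.06 0" --pt "1 0 0 0 0"

```text
time: 23.57
ee_pos: [0.5614, -0.3633, 0.0566]
orientation: [-0.0, 0.633, 0.774, 0.0]
ft_force: [-0.4, -0.9, -3.1]
finger_gap: 0.0151
grip_force: 60.4
```

```bash
python3 -c "
from h import *
tf()"
```

```text
t 23.57 p [ 0.5614 -0.3633  0.0566] yaw 101.47 zaxis [-0.  0. -1.] F [-0.4  -0.9  -3.13] gap 0.0151 grip 60.43559789657593
adv mm -256.4 lat 179.6 F tool [-0.81 -0.57  3.13] T tool [ 0.021 -0.175 -0.003]
```

Free so far, with the axis at about 76 mm. I'll keep lowering gently.

>>> play_rows --pt "1 0 0 0.04 0" --pt "1 0 0 0.04 0" --pt "1 0 0 0.04 0" --pt "1 0 0 0.04 0" --pt "1 0 0 0.04 0" --pt "1 0 0 0 0"

```text
time: 24.07
ee_pos: [0.5612, -0.3632, 0.0504]
orientation: [-0.0, 0.633, 0.774, -0.0]
ft_force: [-0.3, 0.1, -2.4]
finger_gap: 0.0144
grip_force: 60.4
```

```bash
python3 -c "
from h import *
tf()"
```

```text
t 24.07 p [ 0.5612 -0.3632  0.0504] yaw 101.47 zaxis [-0.  0. -1.] F [-0.31  0.15 -2.39] gap 0.0144 grip 60.435404777526855
adv mm -256.4 lat 179.4 F tool [ 0.2  -0.28  2.39] T tool [-0.08  -0.209  0.024]
```

>>> play_rows --pt "1 0 0 0.03 0" --pt "1 0 0 0.03 0" --pt "1 0 0 0.03 0" --pt "1 0 0 0 0"

```text
time: 24.4
ee_pos: [0.5613, -0.3633, 0.0477]
orientation: [-0.0, 0.633, 0.774, -0.0]
ft_force: [0.1, -0.5, -2.1]
finger_gap: 0.0152
grip_force: 60.4
```

```bash
python3 -c "
from h import *
tf()"
```

```text
t 24.4 p [ 0.5613 -0.3633  0.0477] yaw 101.47 zaxis [-0.  0. -1.] F [ 0.11 -0.49 -2.09] gap 0.0152 grip 60.43589115142822
adv mm -256.4 lat 179.5 F tool [-0.5   0.02  2.09] T tool [ 0.024 -0.151  0.059]
```

>>> play_rows --pt "1 0 0 0.03 0" --pt "1 0 0 0.03 0" --pt "1 0 0 0 0"

```text
time: 24.65
ee_pos: [0.5614, -0.3633, 0.046]
orientation: [-0.0, 0.633, 0.774, -0.0]
ft_force: [-0.3, -0.3, -2.7]
finger_gap: 0.0153
grip_force: 60.4
```

```bash
python3 -c "
from h import *
tf()"
```

```text
t 24.65 p [ 0.5614 -0.3633  0.046 ] yaw 101.47 zaxis [-0.  0. -1.] F [-0.29 -0.25 -2.71] gap 0.0153 grip 60.43547987937927
adv mm -256.4 lat 179.5 F tool [-0.19 -0.33  2.71] T tool [ 0.028 -0.15   0.   ]
```

>>> play_rows --pt "1 0 0 0.02 0" --pt "1 0 0 0.02 0" --pt "1 0 0 0.02 0" --pt "1 0 0 0 0"

```text
time: 24.98
ee_pos: [0.5614, -0.3633, 0.0443]
orientation: [-0.0, 0.633, 0.774, -0.0]
ft_force: [-0.3, 0.8, -2.2]
finger_gap: 0.0151
grip_force: 60.4
```

```bash
python3 -c "
from h import *
tf()"
```

```text
t 24.98 p [ 0.5614 -0.3633  0.0443] yaw 101.47 zaxis [-0.  0. -1.] F [-0.27  0.8  -2.18] gap 0.0151 grip 60.435301065444946
adv mm -256.4 lat 179.6 F tool [ 0.84 -0.11  2.18] T tool [ 0.054 -0.163  0.019]
```

>>> play_rows --pt "1 0 0 0.02 0" --pt "1 0 0 0.02 0" --pt "1 0 0 0 0"

```text
time: 25.23
ee_pos: [0.5616, -0.3634, 0.0437]
orientation: [0.0, 0.633, 0.774, 0.0]
ft_force: [-0.9, 0.9, 0.2]
finger_gap: 0.0151
grip_force: 60.9
```

```bash
python3 -c "
from h import *
tf()"
```

```text
t 25.23 p [ 0.5616 -0.3634  0.0437] yaw 101.48 zaxis [ 0. -0. -1.] F [-0.89  0.86  0.23] gap 0.0151 grip 60.89350461959839
adv mm -256.4 lat 179.8 F tool [ 1.02 -0.7  -0.23] T tool [ 0.145  0.024 -0.077]
```

>>> play_rows --pt "1 0 0 0.01 0" --pt "1 0 0 0 0"

```text
time: 25.4
ee_pos: [0.5616, -0.3634, 0.0436]
orientation: [0.0, 0.633, 0.774, 0.0]
ft_force: [-1.2, 1.2, 2.2]
finger_gap: 0.0148
grip_force: 61.1
```

```bash
python3 -c "
from h import *
tf()"
```

```text
t 25.4 p [ 0.5616 -0.3634  0.0436] yaw 101.47 zaxis [ 0. -0. -1.] F [-1.22  1.18  2.2 ] gap 0.0148 grip 61.141237020492554
adv mm -256.5 lat 179.8 F tool [ 1.4  -0.96 -2.2 ] T tool [ 0.261  0.248 -0.018]
```

>>> play_rows --pt "0.5 0 0 0 0" --pt "0.4 0 0 0 0" --pt "0.2 0 0 0 0" --pt "0 0 0 0 0" --pt "-0.3 0 0 0 0" --pt "-0.4 0 0 0 0" --pt "-0.4 0 0 0 0" --pt "-0.4 0 0 0 0"

```text
time: 26.07
ee_pos: [0.5615, -0.3634, 0.0429]
orientation: [-0.0, 0.633, 0.774, 0.0]
ft_force: [-0.3, -0.5, -0.3]
finger_gap: 0.0599
grip_force: 0.0
```

```bash
python3 - <<'E'
from h import *
o,R=st(); p=o['ee_pos']; c=cap('wrist')
f=c['frame'].astype(float).mean(2)
print('row 262 (handle) cols',[int(x) for x in f[258:262].mean(0)[225:290]])
E
```

```text
t 26.07 p [ 0.5615 -0.3634  0.0429] yaw 101.47 zaxis [ 0.  0. -1.] F [-0.28 -0.53 -0.29] gap 0.0599 grip 0.0
row 262 (handle) cols [169, 176, 178, 181, 181, 183, 180, 180, 177, 175, 175, 177, 176, 171, 143, 118, 126, 138, 142, 150, 154, 157, 158, 159, 160, 157, 160, 157, 160, 159, 162, 159, 160, 160, 159, 161, 161, 160, 161, 161, 160, 163, 160, 159, 153, 149, 141, 127, 128, 163, 170, 170, 167, 166, 169, 168, 170, 167, 165, 161, 161, 163, 169, 173, 175]
```

Handle still centred and free of the pads, so I retreat straight up and look (last picture).

>>> play_rows --pt "-0.4 0 0 -0.2 0" --pt "-0.4 0 0 -0.4 0" --pt "-0.4 0 0 -0.7 0" --pt "-0.4 0 0 -0.8 0" --pt "-0.4 0 0 -0.8 0" --pt "-0.4 0 0 -0.8 0" --pt "-0.4 0 0 -0.6 0" --pt "-0.4 0 0 0 0" --pt "-0.4 0 0 0 0" --pt "-0.4 0 0 0 0"

```text
time: 26.95
ee_pos: [0.5612, -0.3631, 0.1719]
orientation: [-0.0, 0.633, 0.774, 0.0]
ft_force: [0.6, -0.0, -0.9]
finger_gap: 0.0598
grip_force: 0.0
```

```bash
python3 - <<'E'
from h import *
import pickle
o,R=st(); p=o['ee_pos']; c=cap('wrist'); s=cap('side')
pickle.dump((c,s,p,R),open('w8.pkl','wb'))
w=np.clip(c['frame']*1.4,0,255).astype(np.uint8)
b=cv2.resize(s['frame'][190:286,214:278],(400,600),interpolation=cv2.INTER_CUBIC)
cv2.imwrite('pics/w8.png',np.hstack([cv2.resize(w[:,128:384],(400,600)),b])[:,:,::-1])
E
```

```text
t 26.95 p [ 0.5612 -0.3631  0.1719] yaw 101.47 zaxis [-0.  0. -1.] F [ 0.58 -0.03 -0.9 ] gap 0.0598 grip 0.0
```

View pics/w8.png

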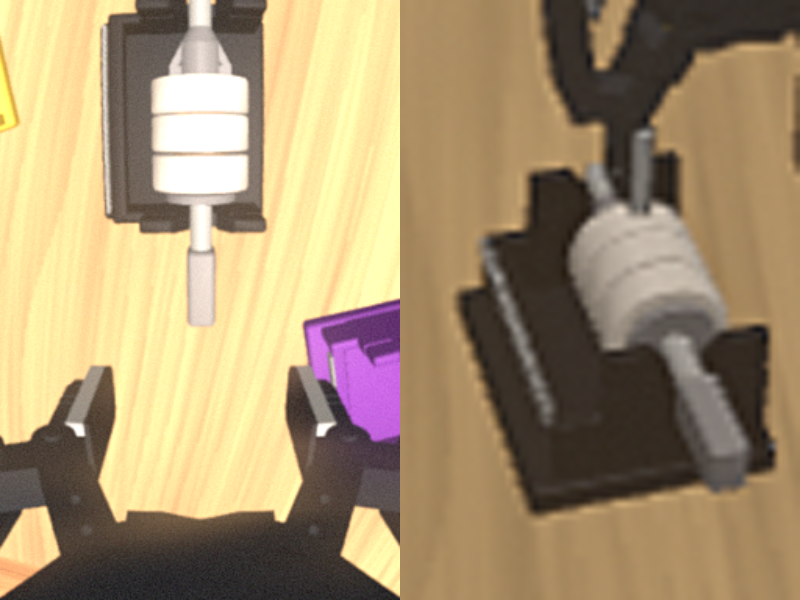

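The spindle hangs in both slots: handle at crop (201,287), far journal in its slot at (200,8). The three rolls are packed at rows 75-192, and both catches are out beyond the last roll at (172,60) and (230,60). The gripper is clear.

```bash
python3 -c "
from rig import manip
print(manip.finish_job())"
```

```text
the job is handed in; nothing more can be done
None
```

The spindle, with all three rolls packed between its flange and both sprung catches, hangs released in the dispenser's two slots; the job is handed in at about 27 s of the 64 s allowed, with no verdict returned.

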